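Flip a lino block onto the carving board

ROBOT

A 6-joint arm with a two-finger parallel gripper is mounted at the origin on the work surface. World frame = base frame: x ahead of the robot, y to its left, z up, the work surface at z = 0. Lengths are in m, angles in rad, forces in N, time in s.
With the tool pointing down it reaches from about 0.35 to 0.85 m from the base axis. Payload 8.1 kg.
Tool frame: the origin (TCP) lies midway between the tips of the shut fingers; the grasp point (between the pads) lies 19 mm behind it; z points along the fingers, y is the line along which they close (so a half turn about z gives the same grasp; the last joint's range is limited). The gripper opens to 93 mm and grips with 3 to 60 N. Pads are 15 mm wide; open, the fingers measure 128 mm over their backs; the gripper's body (75 mm by 188 mm) begins 65 mm behind the grasp point.
Start: joints at [-1.212, 0.13, 1.488, -0, 1.523, -0.085], TCP at [0.258, -0.542, 0.219] pointing down, gripper open.
Joint ranges: [-2.96, 2.96], [-0.89, 2.26], [0.02, 2.5], [-1.34, 4.48], [0, 2.73], [-2.66, 2.66]. Speed limits (rad/s): [2.39, 2.39, 2.79, 3.14, 3.14, 3.14].

INTERFACE

Orientations are given as a rotation vector (axis times angle).
In Python, from plant import read_state, read_camera, get_calibration, close_job gives the robot as it stands.
- The arm moves only by the shell command python3 -m crank 'ROWS' [FORCE]. ROWS is JSON, a list that holds one entry, the list of rows, each a list of 7 numbers: the gripper's target within -1 to 1 (fully open at 1, half-way at 0, shut at -1), then the shift along the tool's x, y, z as a fraction of full scale, then the turn, a rotation vector about the tool's x, y, z as a fraction of full scale. In form: [[[grip, x, y, z, rx, ry, rz], ...]]. A call has exactly 5 rows; each row is the pose to reach, as a shift and turn from the pose commanded when the call began, along the tool's axes at that moment; what a row does not reach only later rows make up. Full scale, the value 1, is 0.5 m for a shift and 90 degrees for a turn. A row lasts 1/8 s, in which the tool goes at most 62.5 mm and 10.7 degrees, less where a joint would pass 70% of its speed; a pose out of reach is approached as far as the arm can. A call with a number of a shift or a turn outside -1 to 1 is refused whole. A call with a gripper value outside its range is refused whole. The fingers move at their own pace and stop on an object; FORCE is the grip in N (left out, the last holds). Time passes only in rows, so rows that repeat a pose let the fingers close, or fill a call up. It gives the time, the measured TCP pose, the force, the opening and the grip force at its end, in the units of the state.
- read_state(): the state, without advancing time (a new reading comes with each control period).
- read_camera(name): name is "side" or "top" or "wrist"; returns the picture (400x640x3 uint8, red, green, blue); there is no depth.
- get_calibration(name): a dict with "fx", "fy", "cx", "cy" (pixels), "eye" and "orientation" of the camera in the world; the wrist camera has in their place "mount" (4x4, takes a point from camera to tool coordinates, whose origin is the TCP and whose axes are the flange's). Camera axes: x right, y down, z forward; pixel columns grow to the right and rows downward; lengths in m; the calibration is good to about 2 mm. The wrist camera is an equidistant fisheye: a pixel r from the principal point sees the ray r / f radians off the axis. A picture is of the moment at which its call begins: read the wrist's pose just before it. get_calibration takes no time and is no camera call.
- close_job(): hands the job in; it is judged then, once.
The state is a dict: "t": time; "q": joint angles; "dq": joint speeds; "joint_torque": joint torques, N m; "tool_pos": TCP position; "orientation": TCP orientation; "force": force on the tool from outside, world axes, zero at the start; "wrist_torque": the same for the moment, N m; "opening": finger opening in m; "gripper_force": force on a finger pad.
Only numpy, scipy, OpenCV 4.12 (cv2) and the standard library are available. Lean on these libraries where they do the work, as an engineer would, in place of code of your own. Each camera call takes 0.05 s, during which the arm holds its last target. There are 200 camera calls.

TASK

The lino block lies carved face down on the table in front of the carving board. With the fingertips, push it against the board's near edge until it tips up and flips over onto the board, carved face up, then push it home so that its long side sits square against the fence. Do not pick the block up or press hard on it, and leave the roller, the ink jar and the gouge where they are.

Things in the scene. Friction and masses are not known exactly. Their poses are not given: they have to be found in the camera images.
- board: carving board, fixed to the table: plywood, 180 mm deep (x), 280 mm wide (y), 21 mm thick, with a wooden fence bar on top across its whole width. Origin: centre of its underside, on the table; z up, x from its near edge (a plain upright face at x = -90 mm) towards the fence. As the block tips, its upper far edge catches by friction (about 0.6, wood on wood) on that face, then slips 2-4 mm down it
- board_fence (a point): foot of the fence's near face, mid-width, on the board's top (21 mm above the table; in the board's frame x = +40 mm, y = 0). The fence is 25 mm thick and rises 22 mm above the board's top. Between near edge and fence there are 130 mm of free board
- block: lino block, loose, 0.09 to 0.18 kg: a plate 100 (x) by 120 (y) by 15 mm, 12 mm plywood with 3 mm dark grey lino, trimmed flush, on one face; the lino is carved with twelve pale discs. Origin: centre of the carved face; z points from there through the block to its plywood back. At the start z is up, the carved face on the table, x roughly towards the board, a long side facing it
- block_back (a point): centre of the block's plain plywood back, 15 mm from the carved face. Stood on its long side against the board the block stays upright by itself, 100 mm tall. A push high up then tips it over onto the board, where it lands with about 20 to 45 mm overhanging the near edge (block 21 to 36 mm above the table); it may also stay leaning on that edge until its low side is pushed on
- roller: ink roller lying on the table beside the work, about 170 mm long: black rubber roll 36 mm diameter and 80 mm wide, wooden handle. Origin: on the table under the roll's centre. Leave alone
- ink_jar: closed ink jar standing on the table, 64 mm diameter, 75 mm high. Origin: centre of its underside. Leave alone
- gouge: lino gouge with wooden handle lying on the table, about 140 mm long and 25 mm high. Origin: on the table under its middle. Leave alone
Not all that is in view belongs to the job. There is more than one size of the block; the one meant has the size given above.

How it is judged:
On the way, in this order (a step that is already met when the one before it is completed fails the run):
1. the block stands tipped up on its edge at the board's near edge (angle between block's own z axis and vertical between 1.05 and 2 rad and x of block in the frame of board between -0.15 and -0.07 m and height (world z) of block below 0.07 m), for 0.05 s.
2. the block has flipped over: carved face up, lying on the board (angle between block's own z axis and vertical above 3 rad and contact force between block and board above 0.1 N), for 0.1 s.
At the end, for the whole second after the job is handed in: The block lies flat on the board, carved face up, its long side against the fence (gap at most 5 mm, square within 0.06 rad), centre within 100 mm of the board's middle sideways, at rest (angle between block's own z axis and vertical above 3.06 rad and height (world z) of block between 0.032 and 0.04 m and x of block in the frame of board between -0.015 and -0.005 m and y of block in the frame of board between -0.1 and 0.1 m and angle between the x axis of block and the x axis of board, either way round below 0.06 rad and linear speed of block below 0.01 m/s and angular speed of block below 0.1 rad/s); the robot touches nothing.
It fails at once if the block is picked up (height (world z) of block above 0.07 m).
It fails at once if the block is pinched or pressed hard (over 35 N) (contact force between the fingers and block above 35 N).
It fails at once if the roller is disturbed (distance of roller from where it was at the start of the episode above 0.015 m).
It fails at once if the ink jar is disturbed (distance of ink_jar from where it was at the start of the episode above 0.015 m).
It fails at once if the gouge is disturbed (distance of gouge from where it was at the start of the episode above 0.015 m).
It also fails if it takes over 72 s, if anything falls off the work surface, if the arm or the gripper's body presses on something with over 40 N, if the wrist force passes 120 N, or if a joint passes its speed limit or range.

## Working session

There is one attempt and no reset: what is moved stays moved. The work goes in short steps, Python scripts to look and compute and a shell command to move; the robot and the scene stay as the last step left them, time stands still between calls to the robot, and variables do not carry over. Pictures are saved under pics/ and viewed, at most 10 in all, crops included, and the job is handed in when it is done.

```bash
mkdir -p pics; cat > h.py <<'E'
import numpy as np, cv2
from scipy.spatial.transform import Rotation as R
from plant import *
def rot(o):
    o=np.array(o,float)
    return o if o.shape==(3,3) else (R.from_rotvec(o).as_matrix() if o.size==3 else R.from_quat(o).as_matrix())
def ray(c,u,v):
    return np.array([(u-c['cx'])/c['fx'],(v-c['cy'])/c['fy'],1.])
def onplane(c,u,v,z):
    e=np.array(c['eye']); d=rot(c['orientation'])@ray(c,u,v)
    return e+d*(z-e[2])/d[2]
def save(n,im): cv2.imwrite('pics/'+n,im[...,::-1])
E
python3 - <<'E'
from h import *
s=read_state(); print(s['t'],s['tool_pos'],s['orientation'])
for n in('top','side'):
    im=read_camera(n); np.save(n+'.npy',im); save(n+'0.png',im); print(n,get_calibration(n))
E
```

```text
0.0 [ 0.25742749 -0.54136157  0.21758691] [-3.06285177e+00 -6.90942437e-01  4.20265397e-04]
top {'fx': 460.0641696254898, 'fy': 460.0641696254898, 'cx': 319.94163104696327, 'cy': 199.7556307145972, 'eye': array([0.33382062, 0.04470752, 1.09446503]), 'orientation': array([-2.16297521,  2.11980492, -0.14909713])}
side {'fx': 520.3998390653117, 'fy': 520.3998390653117, 'cx': 327.58935847800194, 'cy': 192.23502774162728, 'eye': array([0.14556379, 1.0025618 , 0.7604241 ]), 'orientation': array([-0.47052735,  2.60688676, -1.38374705])}
```

```bash
ls; ls pics
```

```text
h.py
pics
side.npy
top.npy
side0.png
top0.png
```

View pics/top0.png

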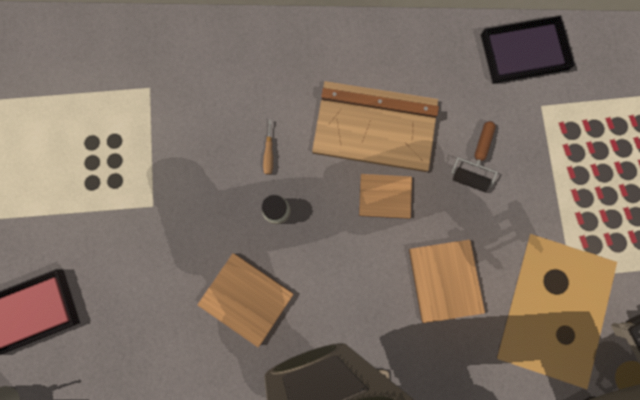

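View pics/side0.png

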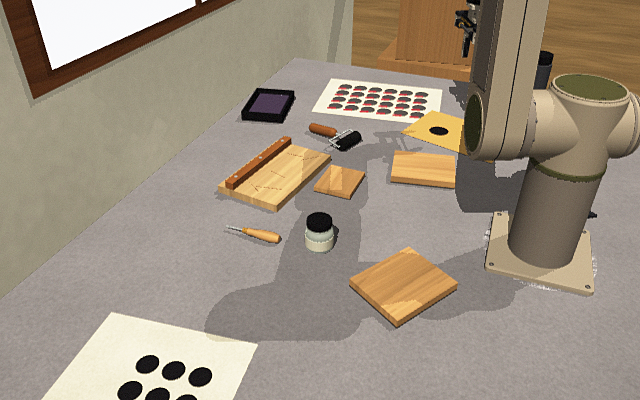

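Candidate blocks in the top view are the plates at (386,196), (246,300) and (447,280). The first is about 52x42 px, or roughly 120x100 mm, and lies in front of the board, so it's my choice. The other two are clearly larger. I'll measure it and check with a close crop.

```bash
cat > m.py <<'E'
from h import *
c=get_calibration('top'); im=np.load('top.npy')
hsv=cv2.cvtColor(im,cv2.COLOR_RGB2HSV)
m=cv2.inRange(hsv,(5,70,40),(25,255,255))
m[:, :250]=0; 
cs,_=cv2.findContours(m,cv2.RETR_EXTERNAL,cv2.CHAIN_APPROX_NONE)
for k in cs:
    if cv2.contourArea(k)<150: continue
    (u,v)=k[:,0].mean(0)
    z=.015
    if 345<u<400 and 100<v<150: z=.021
    P=np.array([onplane(c,a,b,z)[:2] for a,b in k[:,0]]).astype(np.float32)
    r=cv2.minAreaRect(P); print(np.round((u,v)),z,np.round(r[0],4),np.round(r[1],4),round(r[2],2)); print(np.round(cv2.boxPoints(r),4).tolist())
E
python3 m.py; python3 - <<'E'
from h import *
im=np.load('top.npy'); save('crop.png',cv2.resize(im[60:240,290:530],None,fx=3.3,fy=3.3,interpolation=cv2.INTER_CUBIC))
E
```

```text
[624. 386.] 0.015 [ 0.1007 -0.6237] [0.0836 0.0904] 85.41
[[0.052299998700618744, -0.6618000268936157], [0.14239999651908875, -0.6690000295639038], [0.14910000562667847, -0.5856000185012817], [0.05900000035762787, -0.5784000158309937]]
[301. 361.] 0.015 [0.126  0.0915] [0.0239 0.1336] 22.28
[[0.08959999680519104, 0.14880000054836273], [0.14020000398159027, 0.025200000032782555], [0.1624000072479248, 0.03420000150799751], [0.11169999837875366, 0.15790000557899475]]
[263. 304.] 0.015 [0.2456 0.2003] [0.1237 0.1473] 57.83
[[0.15029999613761902, 0.18709999322891235], [0.2750000059604645, 0.10869999974966049], [0.3407999873161316, 0.2134000062942505], [0.21619999408721924, 0.29179999232292175]]
[446. 281.] 0.015 [ 0.3107 -0.2407] [0.175  0.1491] 9.83
[[0.2117999941110611, -0.18219999969005585], [0.23720000684261322, -0.32910001277923584], [0.4097000062465668, -0.29919999837875366], [0.38420000672340393, -0.15230000019073486]]
[558. 311.] 0.015 [ 0.2523 -0.4938] [0.2124 0.3014] 72.64
[[0.07680000364780426, -0.5501999855041504], [0.3643999993801117, -0.6401000022888184], [0.4277999997138977
[... 291 characters left out ...]
0014305115]]
[268. 155.] 0.015 [0.6014 0.1823] [0.0916 0.0241] 2.22
[[0.5551000237464905, 0.19249999523162842], [0.5561000108718872, 0.16850000619888306], [0.647599995136261, 0.1720000058412552], [0.6467000246047974, 0.19609999656677246]]
[485. 141.] 0.015 [ 0.6462 -0.3398] [0.0303 0.1027] 71.37
[[0.5927000045776367, -0.3377000093460083], [0.6899999976158142, -0.37049999833106995], [0.6996999979019165, -0.3418000042438507], [0.602400004863739, -0.3089999854564667]]
[376. 126.] 0.021 [ 0.676  -0.0761] [0.288  0.1856] 81.6
[[0.5631999969482422, -0.20499999821186066], [0.7468000054359436, -0.2320999950170517], [0.7888000011444092, 0.05290000140666962], [0.6051999926567078, 0.07999999821186066]]
```

View pics/crop.png

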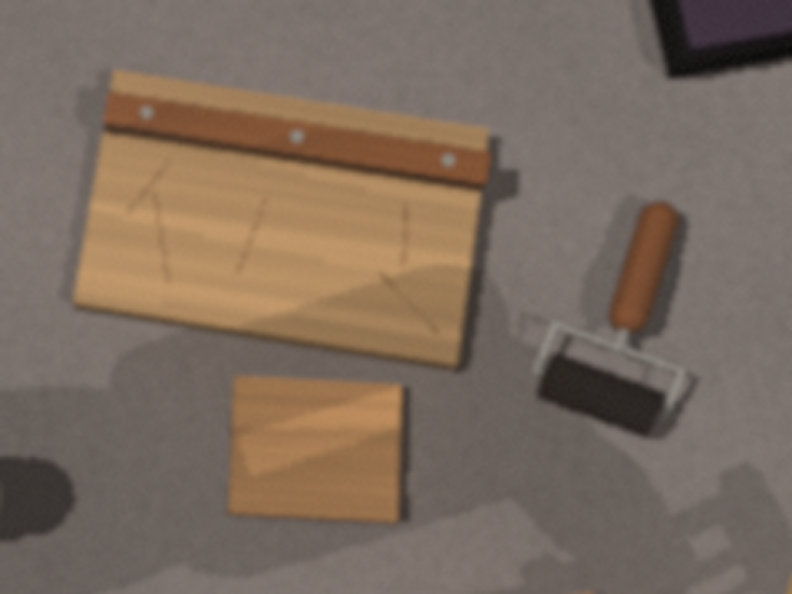

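The crop shows a plain plywood plate with a long side facing the board, at crop (317,448), and it measures about 120x100 mm. That confirms it as the block. The board is above it, the roller is to the right at about (600,390), and the larger plates stay out of it.

The plan is to point the tool down with x along board x and half-open fingers side by side. I'll push the near face, then rise with it.

```bash
cat > go.py <<'E'
import sys
from h import *
B=np.array([0.676,-0.075]); Y=np.radians(-8.4)
ex=np.array([np.cos(Y),np.sin(Y)]); ey=np.array([-ex[1],ex[0]])
def b2w(x,y): return B+x*ex+y*ey
def w2b(p): d=np.array(p)[:2]-B; return np.array([d@ex,d@ey])
if __name__=='__main__':
    s=read_state(); T=rot(s['orientation']); p=np.array(s['tool_pos'])
    x,y,z=map(float,sys.argv[1:4])
    D=np.column_stack([np.r_[ex,0],-np.r_[ey,0],[0,0,-1]])
    print('shift',np.round(T.T@(np.r_[b2w(x,y),z]-p)/.5,4),'turn',np.round(R.from_matrix(T.T@D).as_rotvec()/(np.pi/2),4))
    print('now board',w2b(p),p[2],'F',np.round(s['force'],1),'t',s['t'],s['opening'])
E
python3 go.py -.25 -.049 .12
```

```text
shift [ 0.6866 -0.6796  0.1966] turn [-1.000e-03  2.000e-04  3.759e-01]
now board [-0.34592284 -0.52253107] 0.21769568362119263 F [-0.6  0.3  0. ] t 0.1 0.09274454442084212
```

```bash
python3 -m crank '[[[0,0.14,-0.14,0,0,0,0.1],[0,0.28,-0.28,0.05,0,0,0.2],[0,0.36,-0.36,0.05,0,0,0.3],[0,0.44,-0.44,0.08,0,0,0.376],[0,0.5,-0.5,0.1,0,0,0.376]]]'; python3 go.py -.25 -.049 .06
```

```text
t: 0.72
tool_pos: [0.3614, -0.2489, 0.1771]
orientation: [3.133, -0.234, 0.001]
force: [1.5, 0.0, -0.2]
opening: 0.0489
gripper_force: 0.0
shift [ 0.0708 -0.3382  0.2343] turn [ 0.     -0.0002 -0.0016]
now board [-0.28586517 -0.2180176 ] 0.17711937400112618 F [ 1.5  0.  -0.2] t 0.725 0.04886522813302424
```

```bash
python3 -m crank '[[[0,0.05,-0.12,0.05,0,0,0],[0,0.07,-0.24,0.1,0,0,0],[0,0.07,-0.33,0.15,0,0,0],[0,0.07,-0.335,0.2,0,0,0],[0,0.07,-0.335,0.22,0,0,0]]]'>/dev/null; python3 -m crank '[[[0,0,0,0,0,0,0],[0,0,0,0,0,0,0],[0,0,0,0,0,0,0],[0,0,0,0,0,0,0],[0,0,0,0,0,0,0]]]'; python3 go.py -.25 -.049 .006
python3 - <<'E'
from h import *
im=read_camera('wrist'); save('w1.png',im)
E
```

```text
t: 1.98
tool_pos: [0.4204, -0.0904, 0.0679]
orientation: [3.133, -0.231, 0.001]
force: [1.0, -0.1, -0.2]
opening: 0.0465
gripper_force: 0.0
shift [ 0.0011 -0.0072  0.1238] turn [ 0.     -0.0003 -0.0004]
now board [-0.25057523 -0.05257705] 0.06788011535236232 F [ 1.  -0.1 -0.2] t 1.975 0.04651264366381649
```

View pics/w1.png

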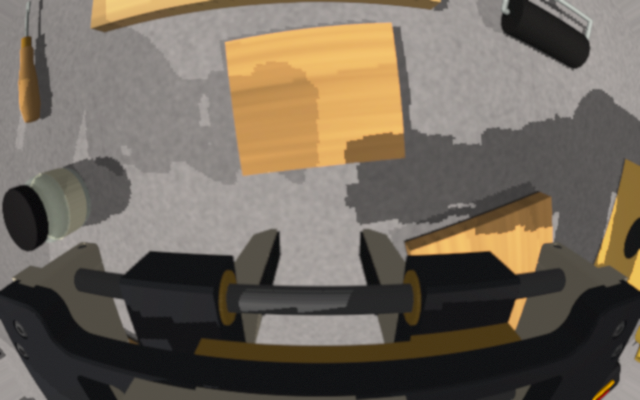

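The wrist view shows the block ahead at (318,95), square to within a few degrees. The fingers are at (262,265) and (375,265), behind its near side. The large plate at right (480,240) is clear of the right finger. Next I descend and start pushing.

```bash
python3 -m crank '[[[0,0.01,-0.006,0.04,0,0,0],[0,0.012,-0.006,0.08,0,0,0],[0,0.012,-0.006,0.11,0,0,0],[0,0.012,-0.006,0.12,0,0,0],[0,0.012,-0.006,0.122,0,0,0]]]'
python3 -m crank '[[[0,0.012,0,0,0,0,0],[0,0.024,0,0,0,0,0],[0,0.036,0,0,0,0,0],[0,0.048,0,0,0,0,0],[0,0.06,0,0,0,0,0]]]'
python3 go.py -.2 -.049 .006
```

```text
t: 2.65
tool_pos: [0.4266, -0.0881, 0.0065]
orientation: [-3.133, 0.23, 0.0]
force: [0.1, 0.7, -0.2]
opening: 0.0461
gripper_force: 0.0
t: 3.28
tool_pos: [0.4566, -0.0925, 0.0065]
orientation: [-3.133, 0.23, 0.001]
force: [-1.3, 0.5, 0.5]
opening: 0.0462
gripper_force: 0.7
shift [ 0.0289 -0.0007  0.0011] turn [-0.0001  0.0002 -0.0001]
now board [-0.21447181 -0.0493281 ] 0.006540604824111444 F [-1.3  0.5  0.5] t 3.275 0.046246639411238716
```

```bash
python3 -m crank '[[[0,0.006,0,0,0,0,0],[0,0.012,0,0,0,0,0],[0,0.018,0,0,0,0,0],[0,0.022,0,0,0,0,0],[0,0.026,0,0,0,0,0]]]'
python3 -m crank '[[[0,0.002,0,0,0,0,0],[0,0.004,0,0,0,0,0],[0,0.005,0,0,0,0,0],[0,0.006,0,0,0,0,0],[0,0.006,0,0,0,0,0]]]'
python3 go.py -.2 -.049 .006
```

```text
t: 3.9
tool_pos: [0.4692, -0.0944, 0.0065]
orientation: [-3.133, 0.23, 0.0]
force: [-0.6, -0.3, 0.0]
opening: 0.0462
gripper_force: 0.3
t: 4.53
tool_pos: [0.4722, -0.0949, 0.0066]
orientation: [3.133, -0.23, 0.0]
force: [-0.5, 0.6, -0.7]
opening: 0.0464
gripper_force: 0.3
shift [-0.0026 -0.0008  0.0013] turn [ 0.     -0.0001 -0.0001]
now board [-0.19868589 -0.04940574] 0.006625314808989768 F [-0.5  0.6 -0.7] t 4.525 0.04644906798292208
```

```bash
for i in 1 2 3; do python3 -m crank '[[[0,0.001,0,0,0,0,0],[0,0.002,0,0,0,0,0],[0,0.003,0,0,0,0,0],[0,0.004,0,0,0,0,0],[0,0.004,0,0,0,0,0]]]' | egrep 'pos|^force'; done
python3 go.py -.2 -.049 .006; python3 - <<'E'
from h import *
im=read_camera('wrist'); save('w2.png',im)
E
```

```text
tool_pos: [0.4734, -0.0951, 0.0065]
force: [-5.4, 1.1, 4.5]
tool_pos: [0.4735, -0.095, 0.0061]
force: [-13.4, 2.1, 12.0]
tool_pos: [0.4736, -0.095, 0.0057]
force: [-22.9, 2.9, 19.2]
shift [-0.0053 -0.0006 -0.0005] turn [-0.0002  0.0063  0.0001]
now board [-0.19733279 -0.049314  ] 0.005739744706217541 F [-22.9   2.9  19.2] t 6.4 0.04649966328025656
```

View pics/w2.png

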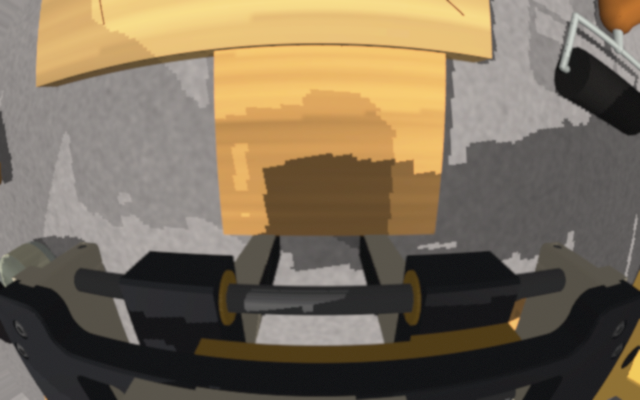

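The block's front is now flush and square with the board's near face at image row 48, and its near edge at row 235 is against both fingers. The contact stiffness is about 4 N/mm, and friction on the pads is high. I'll ease the push and lift along the arc, checking the force.

```bash
python3 -m crank '[[[0,-0.003,0,0,0,0,0],[0,-0.005,0,0,0,0,0],[0,-0.005,0,-0.003,0,0,0],[0,-0.005,0,-0.007,0,0,0],[0,-0.005,0,-0.012,0,0,0]]]' | egrep 'pos|^force'
python3 -m crank '[[[0,0,0,-0.006,0,0,0],[0,0,0,-0.012,0,0,0],[0,0,0,-0.018,0,0,0],[0,0,0,-0.023,0,0,0],[0,0,0,-0.023,0,0,0]]]' | egrep 'pos|^force'; python3 go.py -.2 -.049 .006
```

```text
tool_pos: [0.4734, -0.0949, 0.0113]
force: [-6.4, -0.4, -1.1]
tool_pos: [0.4738, -0.095, 0.0232]
force: [-6.1, -0.3, -0.6]
shift [-0.0057 -0.0006  0.0344] turn [-0.0001  0.0024 -0.0001]
now board [-0.19707676 -0.04928278] 0.02317404420466943 F [-6.1 -0.3 -0.6] t 7.7 0.04641187084245296
```

```bash
python3 -m crank '[[[0,0.0015,0,-0.007,0,0,0],[0,0.003,0,-0.014,0,0,0],[0,0.005,0,-0.021,0,0,0],[0,0.006,0,-0.028,0,0,0],[0,0.008,0,-0.033,0,0,0]]]' | egrep 'pos|^force'
python3 go.py -.2 -.049 .006;python3 - <<'E'
from h import *
im=read_camera('side'); save('s2.png',cv2.resize(im[110:230,200:400],None,fx=4,fy=4))
E
```

```text
tool_pos: [0.4769, -0.0954, 0.0393]
force: [-10.8, 1.0, 1.6]
shift [-0.0116 -0.0005  0.0667] turn [-0.0002  0.0037 -0.0001]
now board [-0.19401688 -0.04926573] 0.039307722518950025 F [-10.8   1.    1.6] t 8.325 0.04658804763024067
```

View pics/s2.png

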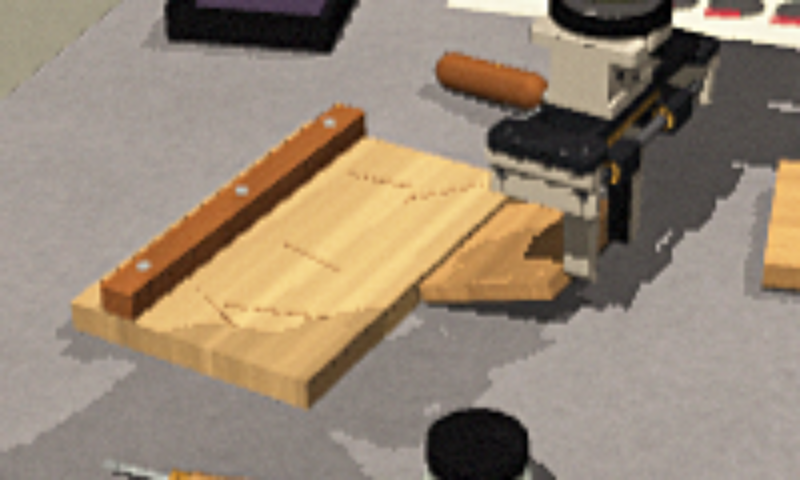

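The side crop shows the near edge lifted at the fingertips, (575,285), with the far edge still at the board face near (425,290). The tilt is about 20° and the force about 11 N, so I continue.

```bash
python3 -m crank '[[[0,0.002,0,-0.006,0,0,0],[0,0.0045,0,-0.012,0,0,0],[0,0.007,0,-0.018,0,0,0],[0,0.009,0,-0.024,0,0,0],[0,0.011,0,-0.030,0,0,0]]]' | egrep 'pos|^force'
python3 -m crank '[[[0,0.003,0,-0.006,0,0,0],[0,0.0065,0,-0.012,0,0,0],[0,0.01,0,-0.018,0,0,0],[0,0.0135,0,-0.023,0,0,0],[0,0.0172,0,-0.028,0,0,0]]]' | egrep 'pos|^force'
python3 go.py -.2 -.049 .006
```

```text
tool_pos: [0.4821, -0.0962, 0.0543]
force: [-10.7, 1.6, 2.6]
tool_pos: [0.4904, -0.0974, 0.0686]
force: [-0.0, 0.3, -1.5]
shift [-0.0385 -0.0005  0.1254] turn [-0.0002  0.0045 -0.0001]
now board [-0.18031431 -0.04927487] 0.0685821607817729 F [-0.   0.3 -1.5] t 9.625 0.04681347418864767
```

```bash
python3 -m crank '[[[0,0.002,0,0.001,0,0,0],[0,0.003,0,0.002,0,0,0],[0,0.004,0,0.003,0,0,0],[0,0.004,0,0.003,0,0,0],[0,0.004,0,0.003,0,0,0]]]' | egrep 'pos|^force'
python3 - <<'E'
from h import *
im=read_camera('side'); save('s3.png',cv2.resize(im[110:230,200:400],None,fx=4,fy=4))
E
```

```text
tool_pos: [0.492, -0.0977, 0.0676]
force: [-19.2, 2.6, 16.5]
```

View pics/s3.png

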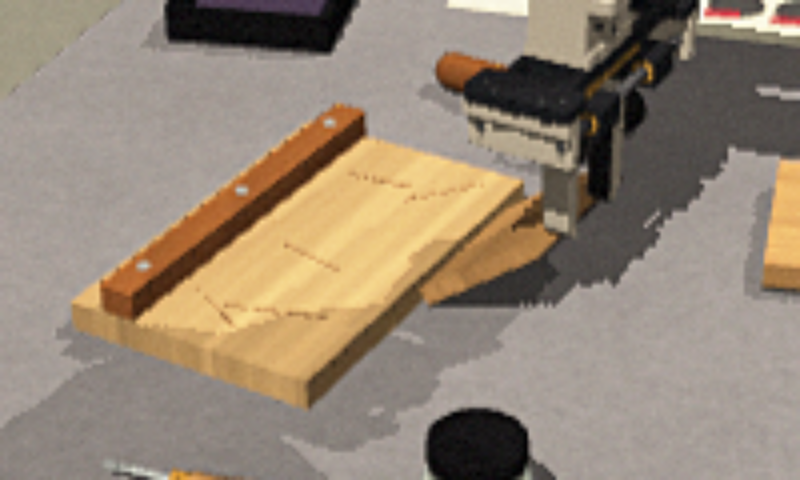

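The block is still on the fingers at about 40°, with its upper edge at crop (555,235). The 2–4 mm slip has happened and the far edge is now on the table. I'll ease the load and carry on.

```bash
python3 -m crank '[[[0,0.0025,0,-0.007,0,0,0],[0,0.0065,0,-0.012,0,0,0],[0,0.011,0,-0.017,0,0,0],[0,0.0155,0,-0.0213,0,0,0],[0,0.0205,0,-0.0255,0,0,0]]]' | egrep 'pos|^force'
python3 go.py -.2 -.049 .006
```

```text
tool_pos: [0.5044, -0.0995, 0.0811]
force: [-9.8, 2.1, 10.5]
shift [-0.0672 -0.0007  0.1503] turn [-0.0001  0.0019 -0.0001]
now board [-0.16618447 -0.04934121] 0.0810685299242295 F [-9.8  2.1 10.5] t 10.925 0.04642179068052582
```

```bash
python3 -m crank '[[[0,0.0045,0,-0.0037,0,0,0],[0,0.009,0,-0.0072,0,0,0],[0,0.0138,0,-0.0105,0,0,0],[0,0.0186,0,-0.0136,0,0,0],[0,0.0236,0,-0.0164,0,0,0]]]' | egrep 'pos|^force'
python3 go.py -.2 -.049 .006
```

```text
tool_pos: [0.5173, -0.1015, 0.09]
force: [-6.7, 0.2, 8.1]
shift [-0.0938 -0.0008  0.1679] turn [ 0.0001  0.0001 -0.0001]
now board [-0.15307698 -0.04942224] 0.08996245212638856 F [-6.7  0.2  8.1] t 11.55 0.04668387576864438
```

```bash
python3 -m crank '[[[0,0.0055,0,-0.0024,0,0,0],[0,0.011,0,-0.0048,0,0,0],[0,0.0167,0,-0.0070,0,0,0],[0,0.0225,0,-0.009,0,0,0],[0,0.0285,0,-0.0108,0,0,0]]]' | egrep 'pos|^force'
python3 -m crank '[[[0,0.006,0,-0.0018,0,0,0],[0,0.012,0,-0.0034,0,0,0],[0,0.0184,0,-0.0048,0,0,0],[0,0.0248,0,-0.0058,0,0,0],[0,0.0315,0,-0.0066,0,0,0]]]' | egrep 'pos|^force'
python3 go.py -.2 -.049 .006
```

```text
tool_pos: [0.5324, -0.1038, 0.0962]
force: [-4.7, 0.5, 11.6]
tool_pos: [0.5487, -0.1063, 0.0997]
force: [-1.8, 0.9, 8.8]
shift [-0.1579 -0.0011  0.1868] turn [ 0.0002 -0.0023 -0.0001]
now board [-0.12138788 -0.04954525] 0.09970352168651564 F [-1.8  0.9  8.8] t 12.8 0.046269260959118874
```

```bash
python3 -m crank '[[[0,0.006,0,-0.0006,0,0,0],[0,0.012,0,-0.001,0,0,0],[0,0.0185,0,-0.0014,0,0,0],[0,0.025,0,-0.0017,0,0,0],[0,0.029,0,-0.0018,0,0,0]]]' | egrep 'pos|^force'
python3 go.py -.2 -.049 .006
python3 - <<'E'
from h import *
im=read_camera('side'); save('s4.png',cv2.resize(im[110:230,200:400],None,fx=4,fy=4))
E
```

```text
tool_pos: [0.5632, -0.1084, 0.1004]
force: [-0.2, 0.1, 7.3]
shift [-0.1872 -0.0011  0.188 ] turn [ 0.0002 -0.0025 -0.0001]
now board [-0.10675432 -0.04955316] 0.10035345730844622 F [-0.2  0.1  7.3] t 13.425 0.0467063890027575
```

View pics/s4.png

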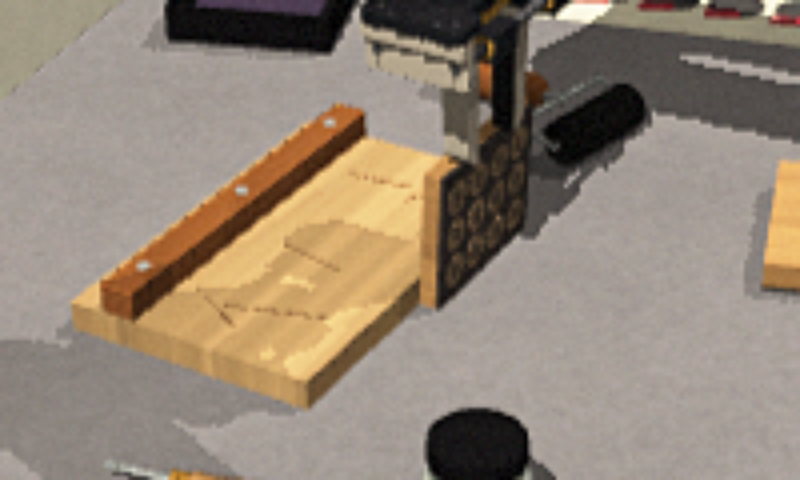

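The block is standing upright on its edge against the board, spanning crop (425–525, 130–305) with the carved face towards the robot. Next I lift off, go behind it and push high up.

```bash
python3 -m crank '[[[0,0,0,-0.01,0,0,0],[0,0,0,-0.04,0,0,0],[0,-0.03,0,-0.05,0,0,0],[0,-0.07,0,-0.05,0,0,0],[0,-0.075,0,-0.05,0,0,0]]]' | egrep 'pos|^force'
python3 -m crank '[[[0,0,0,0.02,0,0,0],[0,0,0,0.06,0,0,0],[0,0,0,0.09,0,0,0],[0,0,0,0.095,0,0,0],[0,0.01,0,0.095,0,0,0]]]' | egrep 'pos|^force'
python3 go.py -.1125 -.049 .08
```

```text
tool_pos: [0.5239, -0.1025, 0.1244]
force: [0.1, -0.2, -0.4]
tool_pos: [0.5293, -0.1033, 0.076]
force: [0.9, 0.7, 0.5]
shift [ 0.0571 -0.0008 -0.008 ] turn [-0.      0.0003 -0.0001]
now board [-0.14102798 -0.04939387] 0.07601256644110027 F [0.9 0.7 0.5] t 14.725 0.04660448463121577
```

```bash
python3 -m crank '[[[0,0.02,0,-0.008,0,0,0],[0,0.04,0,-0.008,0,0,0],[0,0.055,0,-0.008,0,0,0],[0,0.065,0,-0.008,0,0,0],[0,0.075,0,-0.008,0,0,0]]]' | egrep 'pos|^force'
python3 -m crank '[[[0,0.01,0,0,0,0,0],[0,0.02,0,0,0,0,0],[0,0.03,0,0,0,0,0],[0,0.04,0,0,0,0,0],[0,0.05,0,0,0,0,0]]]' | egrep 'pos|^force'
python3 go.py -.1125 -.049 .08
python3 - <<'E'
from h import *
im=read_camera('side'); save('s5.png',cv2.resize(im[110:230,200:400],None,fx=4,fy=4))
E
```

```text
tool_pos: [0.5664, -0.1088, 0.0799]
force: [-0.5, 0.1, 0.6]
tool_pos: [0.5914, -0.1125, 0.0802]
force: [0.6, -0.6, 0.0]
shift [-0.0685 -0.0008  0.0003] turn [-0.     -0.     -0.0002]
now board [-0.078259   -0.04942517] 0.08017004725447545 F [ 0.6 -0.6  0. ] t 15.975 0.04673649977445527
```

View pics/s5.png

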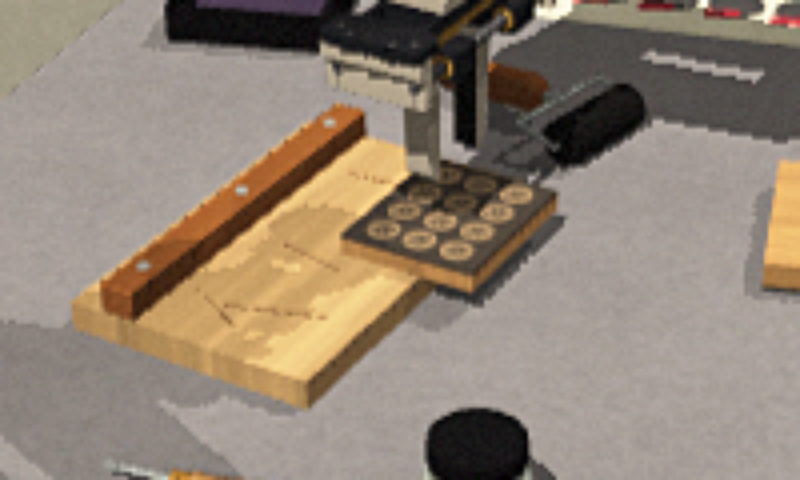

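The block has flipped onto the board with the carved face up, lying flat and overhanging the near edge by about 40 mm, with its low side at crop (475–555, 200–290). I go behind it and push it to the fence.

```bash
python3 -m crank '[[[0,-0.05,0,0,0,0,0],[0,-0.12,0,0,0,0,0],[0,-0.174,0,0,0,0,0],[0,-0.18,0,0.03,0,0,0],[0,-0.18,0,0.06,0,0,0]]]' | egrep 'pos|^force'
python3 -m crank '[[[0,0,0,0.03,0,0,0],[0,0,0,0.045,0,0,0],[0,0.015,0,0.045,0,0,0],[0,0.03,0,0.045,0,0,0],[0,0.045,0,0.045,0,0,0]]]' | egrep 'pos|^force'
python3 go.py -.0725 -.049 .027
```

```text
tool_pos: [0.5025, -0.0994, 0.0495]
force: [0.0, 1.0, -0.0]
tool_pos: [0.5256, -0.1028, 0.0284]
force: [0.0, 0.1, 1.0]
shift [ 0.1445 -0.001   0.0029] turn [ 0.0001 -0.0009 -0.0001]
now board [-0.14472774 -0.0495092 ] 0.028357947636002072 F [0.  0.1 1. ] t 17.275 0.04669858181624527
```

```bash
python3 -m crank '[[[0,0.014,0,0,0,0,0],[0,0.028,0,0,0,0,0],[0,0.042,0,0,0,0,0],[0,0.056,0,0,0,0,0],[0,0.07,0,0,0,0,0]]]' | egrep 'pos|^force'
python3 -m crank '[[[0,0.014,0,0,0,0,0],[0,0.028,0,0,0,0,0],[0,0.042,0,0,0,0,0],[0,0.056,0,0,0,0,0],[0,0.066,0,0,0,0,0]]]' | egrep 'pos|^force'
python3 -m crank '[[[0,0.001,0,0,0,0,0],[0,0.002,0,0,0,0,0],[0,0.003,0,0,0,0,0],[0,0.004,0,0,0,0,0],[0,0.005,0,0,0,0,0]]]' | egrep 'pos|^force'
python3 go.py -.0675 -.049 .027
```

```text
tool_pos: [0.5592, -0.1077, 0.0276]
force: [-2.0, -0.6, 2.0]
tool_pos: [0.592, -0.1126, 0.0276]
force: [-2.1, 0.1, 1.2]
tool_pos: [0.5939, -0.1128, 0.0276]
force: [-0.8, 0.1, 0.4]
shift [ 0.0165 -0.0008  0.0012] turn [ 0.      0.0001 -0.0001]
now board [-0.07573284 -0.04941977] 0.027580551521835316 F [-0.8  0.1  0.4] t 19.15 0.046580802581875094
```

```bash
python3 -m crank '[[[0,0.002,0,0,0,0,0],[0,0.005,0,0,0,0,0],[0,0.008,0,0,0,0,0],[0,0.01,0,0,0,0,0],[0,0.011,0,0,0,0,0]]]' | egrep 'pos|^force'
for i in 1 2; do python3 -m crank '[[[0,0.001,0,0,0,0,0],[0,0.002,0,0,0,0,0],[0,0.003,0,0,0,0,0],[0,0.0035,0,0,0,0,0],[0,0.004,0,0,0,0,0]]]' | egrep 'pos|^force'; done
python3 go.py -.0675 -.049 .027
```

```text
tool_pos: [0.5995, -0.1137, 0.0276]
force: [-1.5, -0.0, -0.6]
tool_pos: [0.6014, -0.114, 0.0276]
force: [-0.5, -0.0, 0.5]
tool_pos: [0.6021, -0.1141, 0.0276]
force: [-8.2, 1.9, 7.8]
shift [-0.0002 -0.0009  0.0013] turn [-0.      0.0018 -0.0001]
now board [-0.06740386 -0.04945698] 0.027633480767856797 F [-8.2  1.9  7.8] t 21.025 0.04648280262665138
```

```bash
python3 -m crank '[[[0,0.001,0,0,0,0,0],[0,0.002,0,0,0,0,0],[0,0.002,0,0,0,0,0],[0,-0.005,0,0,0,0,0],[0,-0.03,0,0,0,0,0]]]' | egrep 'pos|^force'
python3 -m crank '[[[0,-0.08,0,-0.03,0,0,0],[0,-0.16,0,-0.15,0,0,0],[0,-0.25,0,-0.25,0,0,0],[0,-0.3,0,-0.3,0,0,0],[0,-0.3,0,-0.3,0,0,0]]]' | egrep 'pos|^force'
python3 - <<'E'
from go import *
im=read_camera('top'); np.save('top.npy',im); c=get_calibration('top')
save('t2.png',cv2.resize(im[60:240,250:530],None,fx=2.8,fy=2.8,interpolation=cv2.INTER_CUBIC))
m=(im.max(2)<85).astype(np.uint8)*255; m=cv2.morphologyEx(m,cv2.MORPH_CLOSE,np.ones((7,7)))
m[:80]=0;m[175:]=0;m[:,:310]=0;m[:,440:]=0
k=max(cv2.findContours(m,0,1)[0],key=cv2.contourArea)
P=np.array([w2b(onplane(c,a,b,.036)) for a,b in k[:,0]]).astype(np.float32)
print(cv2.minAreaRect(P))
E
```

```text
tool_pos: [0.589, -0.1122, 0.028]
force: [0.6, 0.8, -0.3]
tool_pos: [0.4408, -0.0905, 0.1814]
force: [0.9, -0.0, -0.0]
((0.015231294557452202, -0.07729488611221313), (0.09116554260253906, 0.15399953722953796), 14.101985931396484)
```

View pics/t2.png

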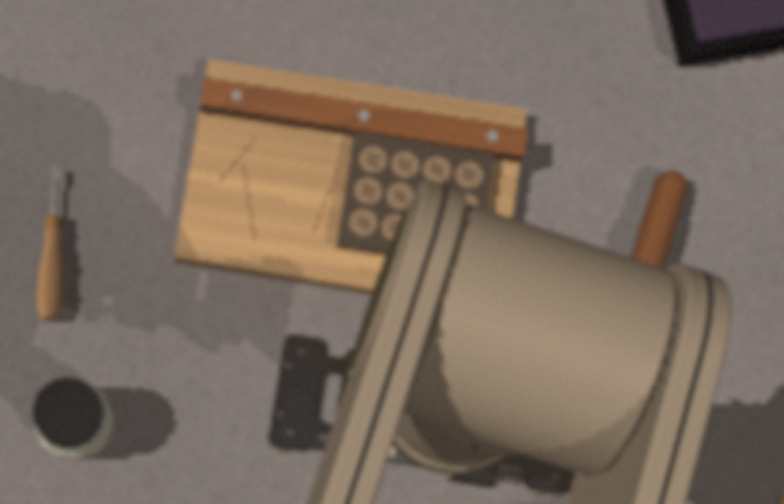

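The top view shows the block carved face up and flush along the fence. Its upper edge runs (352,132)–(497,153), about 8.2°, against about 8.6° for the fence. The mask measurement is no use because it included the arm. The force rise at the expected stop (TCP at -67 mm in the board frame) confirms the seating, and the robot is clear, so I'm handing in.

```bash
python3 -m crank '[[[0,0,0,0,0,0,0],[0,0,0,0,0,0,0],[0,0,0,0,0,0,0],[0,0,0,0,0,0,0],[0,0,0,0,0,0,0]]]' | egrep 't:|^force'; python3 -c "
from plant import *
print(close_job())"
```

```text
t: 22.95
force: [0.2, -0.6, 1.3]
the job is handed in; nothing more can be done
None
```

I tipped the block up, flipped it onto the board carved face up, pushed it square against the fence and handed the job in at about 23 s; the hand-in gave no verdict, and I never moved near the roller, jar or gouge.

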